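# Turn the menu leaf over and catch it

## Robot

A 7-joint arm with a two-finger parallel gripper is mounted at the origin on a cart in front of the work surface, level with it; the furniture and walls round the work are solid. World frame = base frame: x ahead of the robot, y to its left, z up, the work surface at z = 0. Lengths are in m, angles in rad, forces in N, time in s.
With the tool pointing down it reaches from about 0.35 to 0.9 m from the base axis. Payload 7.2 kg.
Tool frame: the origin (TCP) lies between the finger pads; the fingertips stand 17 mm ahead of it and the grasp point (between the pads) lies 2 mm behind it (bot.finger_overhang is the distance from the TCP to the fingertips, in m); z points along the fingers, y is the line along which they close (so a half turn about z gives the same grasp; the last joint's range is limited). The gripper opens to 88 mm and grips with 3 to 60 N. Pads are 20 mm wide; open, the fingers measure 115 mm over their backs; the gripper's body (75 mm by 178 mm) begins 61 mm behind the grasp point.
Start: joints at [1.208, 0.411, -0.013, 1.596, 0.006, 1.134, -0.082], TCP at [0.182, -0.598, 0.202] pointing down, gripper open.
Joint ranges: [-2.95, 2.95], [-0.29, 1.99], [-1.47, 1.44], [0.14, 2.54], [-1.03, 4.17], [0.13, 1.85], [-2.86, 2.86]. Speed limits (rad/s): [2.39, 2.39, 3.01, 3.01, 3.14, 3.14, 3.14].

## Interface

Orientations are given as [roll, pitch, yaw] about the fixed x, y, z axes, in that order (R = Rz(yaw) Ry(pitch) Rx(roll)).
In Python, from plant import bot gives the robot as it stands.
- The arm moves only by the tool arm_command, never from a script. Its argument "moves" is one flat list of numbers, 4 for each row, row after row: the shift along the tool's x, y, z in m, then the turn about the tool's z in degrees. In form: [dx, dy, dz, turn, dx, dy, dz, turn, ...]. A call has 1 to 10 rows; each row is the pose to reach, as a shift and turn from the pose commanded when the call began, along the tool's axes at that moment; what a row does not reach only later rows make up. A row lasts 1/10 s, in which the tool goes at most 50 mm and 8.59 degrees, less where a joint would pass 70% of its speed; a pose out of reach is approached as far as the arm can. A call with a gripper value outside its range is refused whole. "hand" is the opening in per cent of the stroke, from 0 (shut) to 100 (fully open), set as the call begins (left out, the last holds). The fingers move at their own pace and stop on an object; "grip_force" is the grip in N (left out, the last holds). Time passes only in rows, so rows that repeat a pose let the fingers close. It gives the time, the measured TCP pose, the force, the opening and the grip force at its end, in the units of the state.
- bot.get_obs(): the state, without advancing time (a new reading comes with each control period).
- bot.snapshot(name): name is "scene" or "top" or "wrist"; returns a dict with "color" (480x640x3 uint8, red, green, blue), "intrinsics" (3x3 intrinsics, pixels), "view" (4x4, takes a point from world to camera coordinates). Camera axes: x right, y down, z forward; pixel columns grow to the right and rows downward; lengths in m; the calibration is good to about 2 mm. A picture is of the moment at which its call begins. There is no depth.
- bot.hand_in(): hands the job in; it is judged then, once.
The state is a dict: "time": time; "joint_pos": joint angles; "qd": joint speeds; "tau": joint torques, N m; "tool_pos": TCP position; "ee_rot": TCP orientation; "force": force on the tool from outside, world axes, zero at the start; "wrist_torque": the same for the moment, N m; "grip_width": finger opening in m; "gripper_force": force on a finger pad.
Only numpy, scipy, OpenCV 4.12 (cv2) and the standard library are available. Lean on these libraries where they do the work, as an engineer would, in place of code of your own. Each camera call takes 0.05 s, during which the arm holds its last target. There are 200 camera calls.

## Task

The top leaf of the ring-bound drinks menu has been left half raised. With closed fingertips and without gripping or lifting anything, push that leaf gently over the spine and press it down until it lies flat on the other side; then push the small catch by its peg all the way round so that its arm lies over the leaf. Do not turn the other leaf that lies beneath it, and leave the glass and the tape roll where they are.

Things in the scene. Friction and masses are not known exactly. Their poses are not given: they have to be found in the camera images.
- menu: Open ring-bound menu, fixed: black board 8 mm high, x = -85..85, y = -118..85 mm about the origin, which lies on the desk under the spine's middle. The spine runs along x; the leaf starts on the +y side (robot's left) and goes to the -y side, where a fixed stack of turned leaves is 15.5 mm high. Wire rings over the spine, 31 mm high
- leaf (a joint): Turn of the half-raised top leaf, rad: 0 flat on the +y side, pi/2 upright, pi flat on the -y side (stop). Starts at 0.7 to 1.1. Hinge line along the menu's x, 18 mm above the desk, over its origin; friction 0.1 N m, stays where left, 1 to 3 N at the edge moves it. White panel 150 mm long, 4 mm thick, 14 to 80 mm from the hinge line; tab at the edge's middle, 40 mm long, out to 92 mm
- leaf_tab (a point): Middle of the tab's outer edge on the raised leaf, 92 mm from the hinge line
- under_leaf (a joint): Turn of the other hinged leaf, which lies flat below the raised one on the +y side (same size, top 16 mm above the desk, its tab near the menu's +x end), rad: 0 = flat on the +y side; it must stay there
- catch (a joint): Turn of the catch, rad: 0 = its arm points along the menu's -x, clear of the leaf; pi/2 = its arm points along the menu's +y, over the turned leaf (end stop). It turns clockwise seen from above, by friction about 0.03 N m, and stays where it is left. It starts at 0 to 0.3
- catch_pivot (a point): Axis of the catch, 30 mm above the desk, at x = 42, y = -104 mm of the menu. Below it a fixed post 18 mm across
- catch_peg (a point): Top centre of the catch's upright peg, 14 mm across, 42 mm from the axis; the peg's top is 63 mm above the desk. The catch's arm is a flat aluminium bar 58 x 14 mm whose underside is 27 mm and top 34 mm above the desk, so it passes over the flat leaf (top 20 mm)
- glass: Empty clear water glass, 80 mm across, 91 mm high, standing on the desk beyond the menu; origin at the centre of its underside
- tape: Roll of tape lying flat, 105 mm across, 48 mm high, on the menu's +y side; origin at the centre of its underside

How it is judged:
By the outcome, as a careful person would: the job done as asked, in the order asked, and still so for the second after the job is handed in, with the robot touching nothing.
It also fails if it takes over 51 s, if anything falls off the work surface, if the arm or the gripper's body presses on something with over 40 N, if the wrist force passes 120 N, or if a joint passes its speed limit or range.

## Working session

There is one attempt and no reset: what is moved stays moved. The work goes in short steps, Python scripts to look and compute and a tool call to move; the robot and the scene stay as the last step left them, time stands still between calls to the robot, and variables do not carry over. Pictures are saved under pics/ and viewed, at most 10 in all, crops included, and the job is handed in when it is done.

Besides the shell and the picture viewer there is one more tool, called as name(argument=value, ...), one argument or row to a line, values as JSON. arm_command: Moves the arm, as the interface text tells. Its arguments: {"type":"object","properties":{"moves":{"type":"array","items":{"type":"number"}},"hand":{"type":"number"},"grip_force":{"type":"number"}},"required":["moves"]}

```bash
mkdir -p pics; ls; python3 - <<'E'
from plant import bot
import cv2
import numpy as np
for n in ["top","scene"]:
    s=bot.snapshot(n); cv2.imwrite(f"pics/{n}0.png",s["color"][:,:,::-1]); np.savez(f"{n}0.npz",**s)
    print(n,s["intrinsics"].tolist(),np.round(s["view"],4).tolist())
o=bot.get_obs();print(o["time"],o["tool_pos"],o["ee_rot"],bot.finger_overhang)
E
```

```text
pics
top [[519.0780837556563, 0.0, 327.34821868904254], [0.0, 519.0780837556563, 239.63391118370393], [0.0, 0.0, 1.0]] [[0.0138, -0.9996, -0.0267, -0.0816], [-0.9956, -0.0112, -0.0928, 0.582], [0.0925, 0.0278, -0.9953, 0.9213], [0.0, 0.0, 0.0, 1.0]]
scene [[491.67682156636624, 0.0, 328.28121499554004], [0.0, 491.67682156636624, 245.85972940677908], [0.0, 0.0, 1.0]] [[0.5366, -0.8437, -0.0168, -0.3915], [-0.4101, -0.2433, -0.879, 0.267], [0.7375, 0.4785, -0.4766, 0.5079], [0.0, 0.0, 0.0, 1.0]]
0.1 [ 0.18140483 -0.59759065  0.20130219] [-3.14016163e+00  1.33132000e-04  2.94810460e-01] 0.017
```

View pics/top0.png

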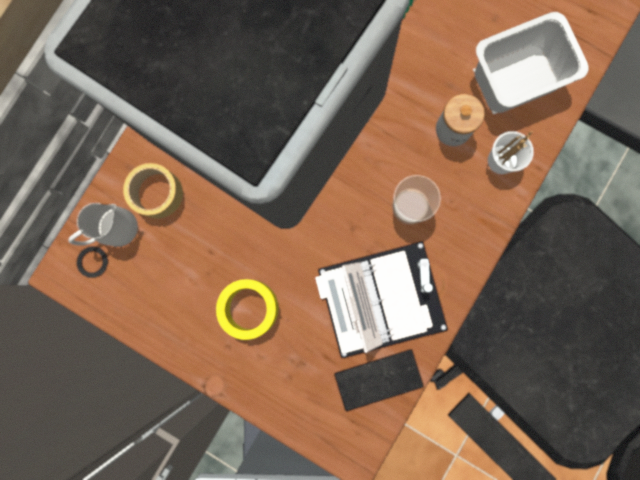

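View pics/scene0.png

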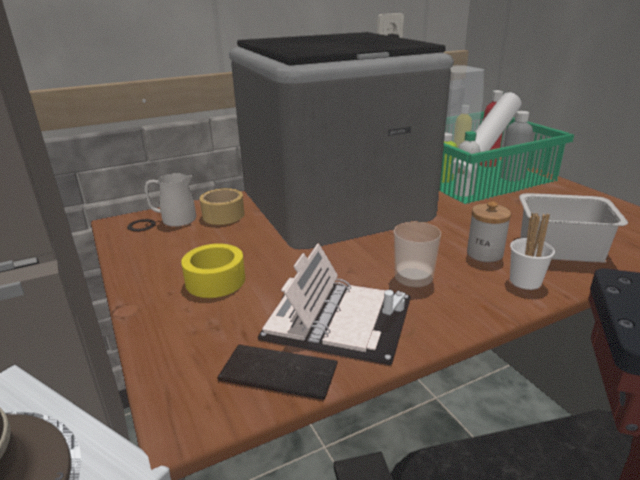

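The top view shows the menu with board corners near (320,268), (421,243), (446,327), (345,355). The leaf is half raised about (365,310), the catch is at about (425,275), the glass at (415,200) and the tape at (246,310). I'll enlarge it to read the corners precisely.

```bash
python3 - <<'E'
import cv2
a=cv2.imread("pics/top0.png")[230:370,305:465]; a=cv2.resize(a,None,fx=5,fy=5,interpolation=cv2.INTER_CUBIC)[:600]
b=cv2.imread("pics/scene0.png")[235:365,250:420]; b=cv2.resize(b,None,fx=4.5,fy=4.5,interpolation=cv2.INTER_CUBIC)
a=cv2.imread("pics/top0.png")[235:365,305:465]; a=cv2.resize(a,None,fx=4.5,fy=4.5,interpolation=cv2.INTER_CUBIC)
cv2.imwrite("pics/topc.png",a);cv2.imwrite("pics/scenec.png",b)
E
```

```text
(no output)
```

View pics/topc.png

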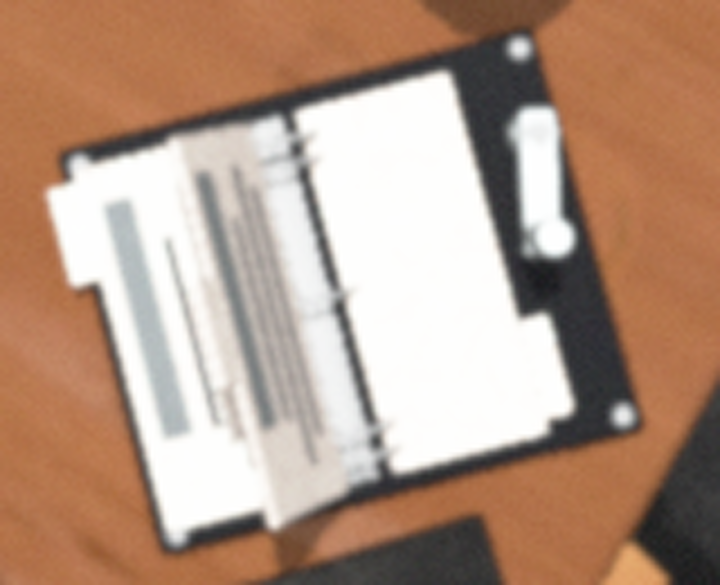

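View pics/scenec.png

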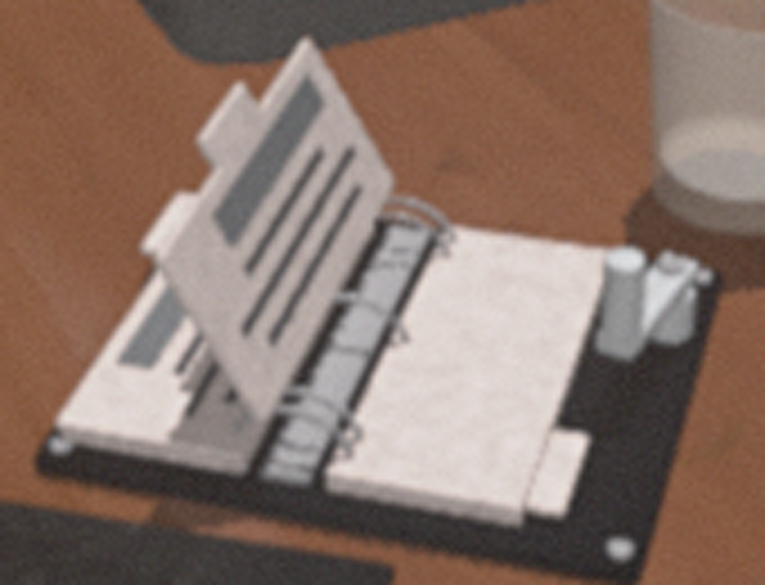

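The top crop shows board corners at (64,155), (530,33), (640,430) and (168,548), and the peg top at (555,238). The scene crop shows the raised leaf's free corners at (308,42) and (163,255), the tab edge's middle near (220,113), and the peg top at (626,258). All of these are in crop pixels.

```bash
cat > h.py <<'E'
import numpy as np, cv2
class Cam:
    def __init__(s,d): s.K=d["intrinsics"]; V=d["view"]; s.R=V[:3,:3]; s.t=V[:3,3]; s.c=-s.R.T@s.t
    def ray(s,p): return s.R.T@np.linalg.solve(s.K,[p[0],p[1],1.])
    def plane(s,p,z): r=s.ray(p); return s.c+r*(z-s.c[2])/r[2]
    def P(s): return s.K@np.c_[s.R,s.t]
def tri(c1,p1,c2,p2):
    X=cv2.triangulatePoints(c1.P(),c2.P(),np.array(p1,float).reshape(2,1),np.array(p2,float).reshape(2,1)).ravel(); return X[:3]/X[3]
def saved(n): return Cam(np.load(n))
E
python3 - <<'E'
from h import *
T=saved("top0.npz");S=saved("scene0.npz")
tp=lambda x,y:(x/4.5+305-.4,y/4.5+235-.4); sp=lambda x,y:(x/4.5+250-.4,y/4.5+235-.4)
W=np.array([T.plane(tp(*p),.008)[:2] for p in [(64,155),(530,33),(640,430),(168,548)]])
M=np.array([[85,85],[85,-118],[-85,-118],[-85,85]])/1e3
H=W-W.mean(0);G=M-M.mean(0)
a=np.arctan2((G[:,0]*H[:,1]-G[:,1]*H[:,0]).sum(),(G*H).sum())
R=np.array([[np.cos(a),-np.sin(a)],[np.sin(a),np.cos(a)]])
o=W.mean(0)-R@M.mean(0)
print("origin",o,"yaw",np.degrees(a),"res",np.round(((W-o)@R-M)*1e3,1).tolist())
np.savez("menu.npz",o=o,a=a)
f=lambda X:np.round(np.r_[(X[:2]-o)@R,X[2]]*1e3,1)
print("peg top",f(T.plane(tp(555,238),.063)),"scene",f(S.plane(sp(626,258),.063)))
for n,x,y in [("far",-1,(308,42)),("near",-1,(163,255)),("tab",0,(220,113))]:
    r=S.ray(sp(*y)); # intersect with menu x plane
    xm={"far":.075,"near":-.075,"tab":0}[n]
    ex=np.r_[R[:,0],0]; l=(xm+ex@np.r_[o,0]-ex@S.c)/(ex@r); X=S.c+l*r
    m=f(X); print(n,m,"rad",np.hypot(m[1],m[2]-18),"ang",np.arctan2(m[2]-18,m[1]))
print("glass top c",f(T.plane((416,199),.091)),"tape",f(T.plane((246,310),.048)))
from plant import bot; print(bot.get_obs()["joint_pos"])
E
```

```text
origin [ 0.47206957 -0.16038501] yaw 15.247351270668574 res [[-2.5, -2.2], [-2.0, 2.8], [1.5, 2.8], [3.1, -3.5]]
peg top [  1.7 -93.9  63. ] scene [  2.8 -96.7  63. ]
far [75.  36.3 87. ] rad 77.9659541081875 ang 1.086497609225489
near [-75.   33.8  90.5] rad 79.99181208098739 ang 1.1345467819471695
tab [ 0.  42.4 97.9] rad 90.45313703791594 ang 1.0829200276469844
glass top c [ 152.6 -109.9   91. ] tape [ 42.9 224.2  48. ]
[ 1.20778124  0.41181219 -0.012697    1.59695036  0.00562842  1.13430284
 -0.08222715]
```

The menu sits at (0.472, -0.160) with yaw 15.2°, and the leaf is at about 1.1 rad. The catch is at about 0.2 rad, so the tab, swinging down at r = 92 mm, would land on its arm. I'll first nudge the peg back to its open stop, then turn the leaf. First I'll close the fingers and move above the peg's +y side.

arm_command(
  moves=[0.02,-0.013,0,0,0.06,-0.04,0,0.5,0.105,-0.07,0,1,0.15,-0.1,0,1.6,0.2,-0.13,0,1.6,0.245,-0.16,0,1.6,0.29,-0.19,0,1.6,0.335,-0.22,0,1.6,0.38,-0.25,0,1.6,0.405,-0.266,0,1.6],
  hand=0,
  grip_force=10,
)

```text
time: 1.1
tool_pos: [0.4846, -0.2336, 0.202]
ee_rot: [3.142, 0.0, 0.267]
force: [-0.3, -0.7, 0.8]
grip_width: 0.0116
gripper_force: 0.0
```

arm_command(
  moves=[0,0,0,0,0,0,0,0,0,0,0,0,0,0,0,0],
)

```text
time: 1.5
tool_pos: [0.4827, -0.237, 0.2019]
ee_rot: [3.141, 0.001, 0.264]
force: [-0.4, 0.3, 0.9]
grip_width: 0.0005
gripper_force: 0.0
```

```bash
cat >> h.py <<'E'
def menu():
    m=np.load("menu.npz"); a=float(m["a"]); return m["o"],np.array([[np.cos(a),-np.sin(a)],[np.sin(a),np.cos(a)]])
def where():
    from plant import bot
    ob=bot.get_obs(); o,R=menu(); p=ob["tool_pos"]
    print("t",round(ob["time"],2),"tip menu mm",np.round(((p[:2]-o)@R)*1e3,1),"tipz",round((p[2]-.017)*1e3,1),"yaw",np.degrees(ob["ee_rot"])[2].round(2),"F menu",np.round(ob["force"][:2]@R,2),np.round(ob["force"][2],2),"w",ob["grip_width"])
E
python3 - <<'E'
from h import *; where()
from plant import bot
s=bot.snapshot("wrist");cv2.imwrite("pics/w1.png",s["color"][:,:,::-1]);np.savez("w1.npz",**s)
E
```

```text
t 1.5 tip menu mm [ -9.9 -76.7] tipz 184.9 yaw 15.14 F menu [-0.34  0.43] 0.88 w 0.0004974047562920402
```

View pics/w1.png

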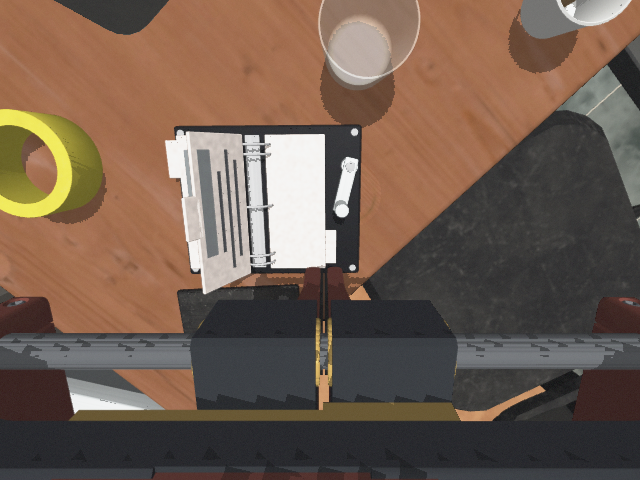

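The wrist view shows the closed fingers near (325,300), with the peg top at (341,211) and the catch pivot at (348,165). The catch is tilted towards the leaf. I'll go down beside the peg.

arm_command(
  moves=[0.012,-0.013,0.03,0,0.012,-0.013,0.07,0,0.012,-0.013,0.105,0,0.012,-0.013,0.13,0,0.012,-0.013,0.143,0,0.012,-0.013,0.143,0],
)

```text
time: 2.15
tool_pos: [0.4906, -0.2201, 0.0577]
ee_rot: [-3.14, 0.002, 0.266]
force: [-0.2, -0.4, 0.1]
grip_width: 0.0005
gripper_force: 0.0
```

```bash
python3 - <<'E'
from h import *; where()
o,R=menu(); C=saved("w1.npz")
for p,z in [((341,211),.063),((348,163),.034),((352.5,267.5),.008),((354,131),.008)]: print(np.round((C.plane(p,z)[:2]-o)@R*1e3,1))
E
```

```text
t 2.15 tip menu mm [  2.2 -62.5] tipz 40.7 yaw 15.22 F menu [-0.34 -0.32] 0.15 w 0.0005457898489205525
[  3.3 -94.9]
[  47.8 -103.1]
[ -74.9 -112.3]
[  80.3 -110.8]
```

The peg is confirmed at about (2,-95), so the catch is at about 0.2 rad. I'll nudge it outward gently.

arm_command(
  moves=[0,0.006,0,0,0,0.011,0,0,0,0.014,0,0,0,0.016,0,0,0,0.018,0,0,0,0.02,0,0,0,0.02,0,0,0,0.02,0,0],
)

```text
time: 2.95
tool_pos: [0.4972, -0.2389, 0.059]
ee_rot: [-3.141, 0.0, 0.267]
force: [1.0, 0.2, -0.4]
grip_width: 0.0005
gripper_force: 0.0
```

```bash
python3 - <<'E'
from h import *; where()
from plant import bot
o,R=menu()
s=bot.snapshot("top");im=s["color"];np.savez("t2.npz",**s)
s2=bot.snapshot("scene")
a=cv2.resize(im[235:335,345:465],(480,400),interpolation=cv2.INTER_CUBIC);b=cv2.resize(s2["color"][250:350,340:420],(320,400),interpolation=cv2.INTER_CUBIC)
cv2.imwrite("pics/c2.png",np.hstack([a,b])[:,:,::-1])
E
```

```text
t 2.95 tip menu mm [  3.6 -82.4] tipz 42.0 yaw 15.3 F menu [ 1.   -0.11] -0.38 w 0.0005107853575842332
```

View pics/c2.png

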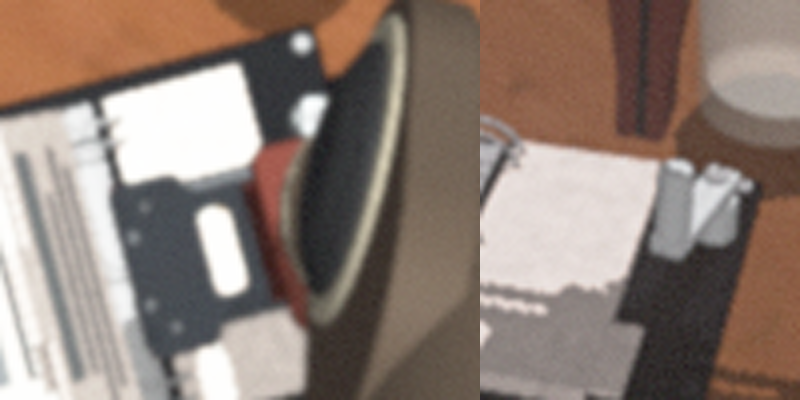

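The fingertip is at crop (640,130) in the scene half, and it doesn't look to be beside the peg at (675,165). I'll check this against the projected tip position.

```bash
python3 - <<'E'
from h import *
from plant import bot
o,R=menu(); p=bot.get_obs()["tool_pos"]
for n in ["scene0.npz","top0.npz"]:
    C=saved(n)
    for nm,q in [("tip",p-[0,0,.017]),("tcp",p),("peg0",np.r_[o+R@[.000,-.104],.063]),("peg.2",np.r_[o+R@[.001,-.095],.063])]:
        x=C.P()@np.r_[q,1]; print(n,nm,np.round(x[:2]/x[2],1))
S=saved("scene0.npz"); print("peg from scene now",np.round((S.plane((340+200/4,250+168/4),.063)[:2]-o)@R*1e3,1))
E
```

```text
scene0.npz tip [378.8 301.8]
scene0.npz tcp [379.2 292.4]
scene0.npz peg0 [393.3 293.7]
scene0.npz peg.2 [387.3 292.4]
top0.npz tip [419.4 288.1]
top0.npz tcp [420.8 288.1]
top0.npz peg0 [433.9 287. ]
top0.npz peg.2 [428.7 287.7]
peg from scene now [  3.1 -98.5]
```

```bash
python3 - <<'E'
from h import *
from plant import bot
s=bot.snapshot("scene");cv2.imwrite("pics/c3.png",cv2.resize(s["color"][170:350,290:490],(660,594),interpolation=cv2.INTER_CUBIC)[:,:,::-1])
where()
E
```

```text
t 3.1 tip menu mm [  3.6 -82.3] tipz 42.0 yaw 15.3 F menu [0.45 0.06] 0.25 w 0.0004142052242982258
```

View pics/c3.png

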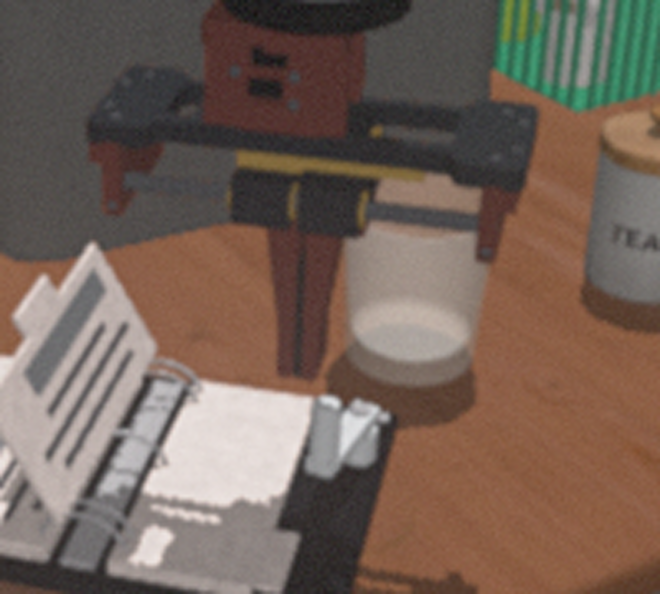

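The fingertip is at crop (300,375), i.e. scene pixel (381,284), about 18 px higher than the reported TCP implies. To see whether height or position is off, I'll triangulate the gripper's left bracket corners using both views.

```bash
python3 - <<'E'
from h import *
from plant import bot
o,R=menu(); T=saved("top0.npz");S=saved("scene0.npz")
f=lambda X:np.round(np.r_[(X[:2]-o)@R,X[2]]*1e3,1)
tt=lambda x,y:(345+x/4,235+y/4); ss=lambda x,y:(290+x/3.3,170+y/3.3)
for a,b in [((115,190),(135,70)),((150,350),(90,132))]:
    X=tri(T,tt(*a),S,ss(*b)); x=T.P()@np.r_[X,1]; y=S.P()@np.r_[X,1]
    print(f(X),"err",np.round(x[:2]/x[2]-tt(*a),1),np.round(y[:2]/y[2]-ss(*b),1))
print("tip ray at z=.042",f(S.plane(ss(300,375),.042)),"z=.075",f(S.plane(ss(300,375),.075)))
for p in [(519,47),(623,416)]: print(f(T.plane((p[0]/4.5+304.6,p[1]/4.5+234.6),.008)))
ob=bot.get_obs(); print(ob["joint_pos"],ob["tau"])
E
```

```text
[ 34.6   1.8 199.6] err [ 0.8 -0.5] [-1.1  0.1]
[-25.1   3.6 195.6] err [ 1.1 -0.8] [-1.6  0.1]
tip ray at z=.042 [ 53.8 -75.   42. ] z=.075 [  3.4 -84.4  75. ]
[  78.5 -109.3    8. ]
[ -76.4 -110.     8. ]
[ 0.53437456  0.46693378 -0.2253506   1.90424838  0.1426053   0.78583646
 -1.07243547] [ 3.42330965e-02 -5.55221987e+01 -2.15351097e+00 -2.25775641e+01
 -2.24787643e-02 -5.47041418e-02 -1.94950380e-04]
```

```bash
python3 - <<'E'
from h import *
C=saved("w1.npz"); p=np.array([0.4827,-0.237,0.2019])
for d in [.017,0,-.017,-.033]:
    x=C.P()@np.r_[p-[0,0,d],1]; print(d,np.round(x[:2]/x[2],1))
print(C.c-p, C.R[2])
E
```

```text
0.017 [322.  266.1]
0 [321.9 275.9]
-0.017 [321.8 287.6]
-0.033 [321.7 300.8]
[0.06866616 0.01780558 0.18207065] [-0.24536479 -0.06726049 -0.96709469]
```

```bash
python3 - <<'E'
from h import *
from plant import bot
s=bot.snapshot("wrist");cv2.imwrite("pics/w4.png",s["color"][:,:,::-1]);np.savez("w4.npz",**s)
where(); C=Cam(s); o,R=menu(); print("camz",C.c)
for nm,q in [("tip",bot.get_obs()["tool_pos"]-[0,0,.017]),("peg.2",np.r_[o+R@[.001,-.095],.063]),("screw",np.r_[o+R@[.078,-.110],.008]),("pivot",np.r_[o+R@[.042,-.104],.034]),("glasstop",np.r_[o+R@[.1526,-.1099],.091])]:
    x=C.P()@np.r_[q,1]; print(nm,np.round(x[:2]/x[2],1))
E
```

```text
t 3.15 tip menu mm [  3.6 -82.3] tipz 42.0 yaw 15.3 F menu [-0.12  0.25] 0.23 w 0.0002619087542548796
camz [ 0.56568498 -0.22092403  0.24112293]
tip [322. 266.]
peg.2 [344.1 282.7]
screw [363.3 144.4]
pivot [356.8 203.6]
glasstop [394.9 -65.6]
```

View pics/w4.png

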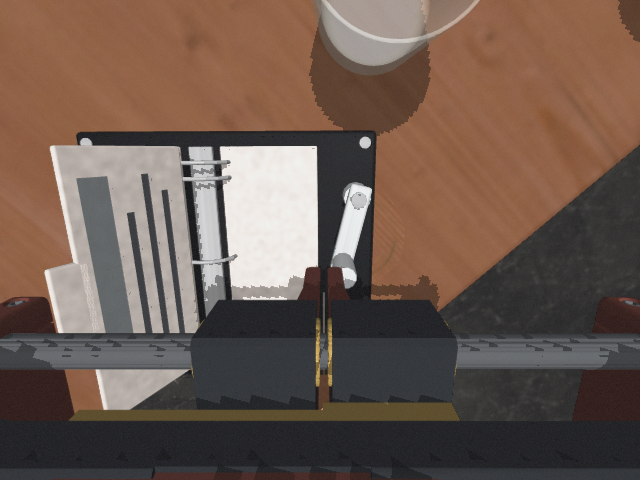

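The wrist view matches the calibration: screw at (365,143), pivot at (357,200). The fingertip at (325,268) hides the peg, with no contact force, so the tip must be above the peg top. The scene ray agrees, putting it at z ≈ 75 mm, so the real fingertips look about 33 mm shorter than stated. I'll back off, go down to a nominal 18 mm (safe under either reading), and look.

arm_command(
  moves=[0,-0.012,0,0,0,-0.02,0,0,0,-0.02,0.01,0,0,-0.02,0.018,0,0,-0.02,0.022,0,0,-0.02,0.024,0,0,-0.02,0.024,0,0,-0.02,0.024,0],
)

```text
time: 3.95
tool_pos: [0.492, -0.2199, 0.035]
ee_rot: [3.142, -0.0, 0.267]
force: [-0.2, 0.3, 1.2]
grip_width: 0.0005
gripper_force: 0.0
```

arm_command(
  moves=[0,0.006,0,0,0,0.01,0,0,0,0.013,0,0,0,0.015,0,0,0,0.017,0,0,0,0.019,0,0,0,0.02,0,0,0,0.02,0,0],
)

```text
time: 4.75
tool_pos: [0.4971, -0.2391, 0.035]
ee_rot: [-3.142, 0.0, 0.267]
force: [0.1, 0.0, 0.2]
grip_width: 0.0002
gripper_force: 0.2
```

```bash
python3 - <<'E'
from h import *
from plant import bot
where()
s=bot.snapshot("scene");w=bot.snapshot("wrist")
a=cv2.resize(s["color"][240:330,330:420],(400,400),interpolation=cv2.INTER_CUBIC);b=cv2.resize(w["color"][120:320,270:420],(300,400))
cv2.imwrite("pics/c5.png",np.hstack([a,b])[:,:,::-1])
E
```

```text
t 4.75 tip menu mm [  3.5 -82.5] tipz 18.0 yaw 15.28 F menu [ 0.14 -0.01] 0.19 w 0.0002464359773444852
```

View pics/c5.png

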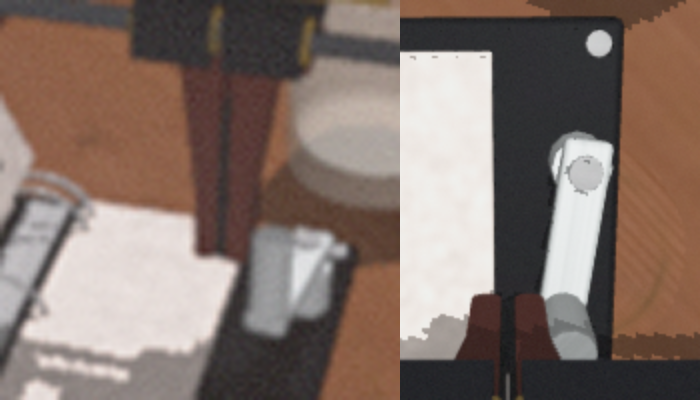

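The left half shows the fingertip at crop (222,255), z ≈ 50 mm, now beside the peg. The right half shows the arm still tilted by roughly 0.1 rad. I'll push a little further until it reaches the stop.

arm_command(
  moves=[0,0.001,0,0,0,0.002,0,0,0,0.003,0,0,0,0.004,0,0,0,0.005,0,0,0,0.005,0,0],
)

```text
time: 5.45
tool_pos: [0.4987, -0.2441, 0.0351]
ee_rot: [3.141, -0.0, 0.267]
force: [-0.0, 0.2, -0.7]
grip_width: 0.0005
gripper_force: 0.2
```

```bash
cat >> h.py <<'E'
def armangle(n):
    # catch arm: bright pixels right of the stack in the wrist view, cast on z=.034 -> menu frame
    from plant import bot
    s=bot.snapshot("wrist"); C=Cam(s); o,R=menu(); g=cv2.cvtColor(s["color"],cv2.COLOR_RGB2GRAY)
    f=lambda p:(C.plane(p,.034)[:2]-o)@R*1e3
    pts=np.array([[*f((u,v)),u,v] for v,u in np.argwhere(g>165)])
    k=(pts[:,1]<-93)&(pts[:,1]>-125)&(pts[:,0]>8)&(pts[:,0]<50); q=pts[k,:2].astype(np.float32)
    if len(q)<30: print("few",len(q)); return
    vx,vy,x0,y0=cv2.fitLine(q,cv2.DIST_HUBER,0,.01,.01).ravel()
    print("arm angle",round(float(-np.arctan(vy/vx)),3),"y at x=0",round(float(y0-x0*vy/vx),1),"y at x=42",round(float(y0+(42-x0)*vy/vx),1),len(q))
E
python3 - <<'E'
from h import *; where(); armangle(1)
E
```

```text
t 5.45 tip menu mm [  3.6 -87.7] tipz 18.1 yaw 15.28 F menu [0.03 0.21] -0.68 w 0.0004609073713566732
arm angle 0.01 y at x=0 -104.4 y at x=42 -104.8 1724
```

The catch is back at 0 rad. Now I'll go over the leaf to its outer side. The true tip is at TCP z + 15 mm.

arm_command(
  moves=[0,-0.004,-0.03,0,0,-0.004,-0.07,0,0,-0.015,-0.09,0,0,-0.05,-0.09,0,0,-0.09,-0.09,0,0,-0.13,-0.09,0,0,-0.16,-0.09,0,0,-0.175,-0.085,0,0,-0.178,-0.05,0,0,-0.178,-0.025,0],
)

```text
time: 6.5
tool_pos: [0.4521, -0.0713, 0.0597]
ee_rot: [3.141, -0.002, 0.269]
force: [-0.5, 0.2, -0.7]
grip_width: 0.0005
gripper_force: 0.0
```

arm_command(
  moves=[0,0,0.005,0,0,0,0.008,0,0,0,0.008,0],
)

```text
time: 6.8
tool_pos: [0.4523, -0.0723, 0.0526]
ee_rot: [3.141, -0.001, 0.267]
force: [0.1, 0.2, 0.5]
grip_width: 0.0007
gripper_force: 0.0
```

```bash
python3 - <<'E'
from h import *; where()
from plant import bot
s=bot.snapshot("scene"); cv2.imwrite("pics/c6.png",cv2.resize(s["color"][200:360,220:420],(700,560),interpolation=cv2.INTER_CUBIC)[:,:,::-1])
E
```

```text
t 6.8 tip menu mm [ 4.1 90.2] tipz 35.6 yaw 15.27 F menu [0.15 0.16] 0.49 w 0.0007411406398047981
```

View pics/c6.png

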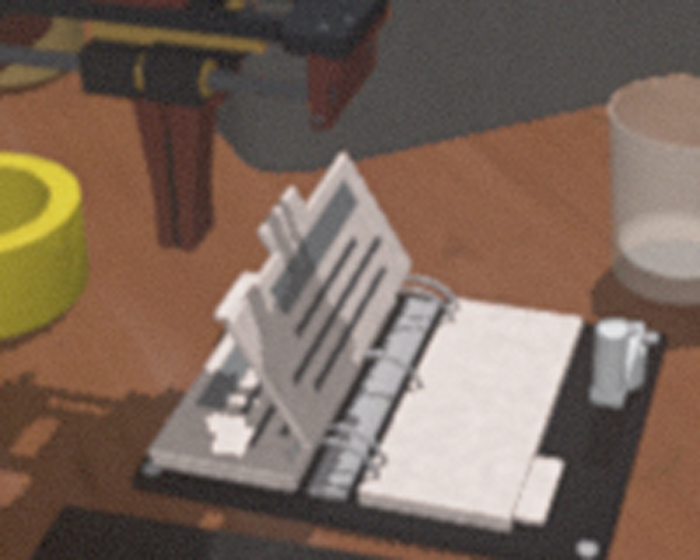

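The scene shows the finger outside the raised leaf, with its tip at crop (180,245). The catch now lies open. I'll push the leaf toward upright.

arm_command(
  moves=[0,0.015,0,0,0,0.028,0,0,0,0.036,0,0,0,0.044,0,0,0,0.052,0,0,0,0.06,0,0,0,0.068,0,0,0,0.076,0,0,0,0.082,0,0,0,0.082,0,0],
)

```text
time: 7.85
tool_pos: [0.4733, -0.1524, 0.0518]
ee_rot: [3.141, 0.0, 0.266]
force: [0.1, 0.3, 0.6]
grip_width: 0.0003
gripper_force: 0.0
```

```bash
python3 - <<'E'
from h import *; where()
from plant import bot
o,R=menu()
s=bot.snapshot("scene"); C=Cam(s)
# tip check + leaf top corner: project the far/near free corners for several leaf angles and test brightness either side
g=cv2.cvtColor(s["color"],cv2.COLOR_RGB2GRAY)
p=bot.get_obs()["tool_pos"]
pr=lambda m:(lambda x:np.round(x[:2]/x[2]).astype(int))(C.P()@np.r_[o+R@np.array(m[:2]),m[2],1])
for a in np.arange(.9,2.3,.1):
    v=[]
    for r in (.072,.086):
        u=[pr((x,r*np.cos(a),.018+r*np.sin(a))) for x in (-.07,-.06,.05,.06)]
        v.append([int(g[q[1],q[0]]) for q in u])
    print(round(a,1),v)
E
```

```text
t 7.85 tip menu mm [3.3 7.4] tipz 34.8 yaw 15.21 F menu [0.15 0.26] 0.6 w 0.00033328554560306544
0.9 [[98, 82, 107, 108], [104, 100, 103, 78]]
1.0 [[180, 213, 98, 66], [103, 100, 74, 78]]
1.1 [[217, 192, 63, 70], [216, 217, 79, 63]]
1.2 [[134, 132, 56, 57], [225, 218, 67, 60]]
1.3 [[144, 153, 63, 65], [224, 225, 62, 61]]
1.4 [[215, 227, 60, 60], [134, 227, 62, 65]]
1.5 [[225, 223, 102, 102], [216, 226, 58, 69]]
1.6 [[123, 123, 183, 201], [222, 222, 104, 99]]
1.7 [[137, 121, 101, 101], [126, 137, 200, 216]]
1.8 [[119, 95, 111, 106], [107, 92, 104, 110]]
1.9 [[103, 105, 108, 102], [96, 101, 108, 111]]
2.0 [[155, 174, 108, 109], [151, 156, 107, 108]]
2.1 [[145, 111, 109, 107], [93, 123, 110, 106]]
2.2 [[223, 225, 108, 108], [222, 224, 114, 106]]
```

The leaf is just past upright, about 1.6 rad. I'll continue over and down along an arc.

arm_command(
  moves=[0,0.007,0,0,0,0.014,0,0,0,0.021,0,0,0,0.028,0.002,0,0,0.035,0.007,0,0,0.041,0.013,0,0,0.047,0.02,0,0,0.05,0.027,0,0,0.052,0.034,0,0,0.053,0.038,0],
)

```text
time: 8.9
tool_pos: [0.487, -0.2025, 0.0131]
ee_rot: [-3.141, 0.001, 0.267]
force: [0.1, -1.0, 1.2]
grip_width: 0.0003
gripper_force: 0.7
```

```bash
cat >> h.py <<'E'
def leafcheck():
    from plant import bot
    where(); o,R=menu()
    s=bot.snapshot("scene"); C=Cam(s); g=cv2.cvtColor(s["color"],cv2.COLOR_RGB2GRAY)
    pr=lambda m:(lambda x:np.round(x[:2]/x[2]).astype(int))(C.P()@np.r_[o+R@np.array(m[:2]),m[2],1])
    # brightness profile along menu y at x=-62 and x=-10, z=20: bright = leaf/stack
    for x in (-.065,-.05):
        print(x,[(y,int(g[pr((x,y/1e3,.02))[1],pr((x,y/1e3,.02))[0]])) for y in range(-116,-4,6)])
    cv2.imwrite("last.png",s["color"][:,:,::-1])
    # fingertip: lowest dark-red pixel
    c=s["color"].astype(int); m=(c[...,0]>45)&(c[...,0]<125)&(c[...,0]-c[...,1]>25)&(c[...,2]>c[...,1]-8)
    return C
E
python3 - <<'E'
from h import *; leafcheck()
E
```

```text
t 8.9 tip menu mm [  3.3 -44.5] tipz -3.9 yaw 15.29 F menu [-0.19 -0.95] 1.17 w 0.00034538292309231524
-0.065 [(-116, 43), (-110, 41), (-104, 48), (-98, 51), (-92, 148), (-86, 139), (-80, 133), (-74, 133), (-68, 136), (-62, 142), (-56, 131), (-50, 132), (-44, 133), (-38, 147), (-32, 157), (-26, 164), (-20, 136), (-14, 115), (-8, 108)]
-0.05 [(-116, 44), (-110, 42), (-104, 49), (-98, 41), (-92, 227), (-86, 222), (-80, 143), (-74, 150), (-68, 154), (-62, 149), (-56, 130), (-50, 132), (-44, 127), (-38, 135), (-32, 133), (-26, 128), (-20, 132), (-14, 120), (-8, 108)]
```

arm_command(
  moves=[0,0.003,0.002,0,0,0.006,0.004,0,0,0.009,0.006,0,0,0.01,0.007,0,0,0.01,0.008,0,0,0.01,0.009,0,0,0.01,0.009,0],
)

```text
time: 9.65
tool_pos: [0.4899, -0.2123, 0.0051]
ee_rot: [3.141, -0.0, 0.267]
force: [-0.1, 0.4, 0.3]
grip_width: 0.0004
gripper_force: 0.1
```

arm_command(
  moves=[0,0,0.001,0,0,0,0.002,0,0,0,0.003,0,0,0,0.003,0],
)

```text
time: 10.05
tool_pos: [0.4899, -0.2119, 0.0019]
ee_rot: [-3.142, -0.0, 0.267]
force: [1.0, -0.7, 0.2]
grip_width: 0.0005
gripper_force: 0.2
```

No contact load yet. I'll measure the tip height from the scene picture.

```bash
python3 - <<'E'
from h import *
C=leafcheck(); from plant import bot
p=bot.get_obs()["tool_pos"]; im=cv2.imread("last.png")
for z in (-.015,0,.015,.03,.05):
    x=C.P()@np.r_[p[:2],p[2]+z,1]; u=x[:2]/x[2]; print(z,np.round(u,1))
x=C.P()@np.r_[p,1]; u=int(round(x[0]/x[2]))
for du in (-4,3): print([(v,im[v,u+du,::-1].tolist()) for v in range(280,325,2)])
E
```

```text
t 10.05 tip menu mm [  3.6 -54.4] tipz -15.1 yaw 15.3 F menu [ 0.75 -0.96] 0.22 w 0.000531545754093539
-0.065 [(-116, 41), (-110, 55), (-104, 45), (-98, 39), (-92, 139), (-86, 135), (-80, 135), (-74, 135), (-68, 136), (-62, 135), (-56, 133), (-50, 130), (-44, 142), (-38, 135), (-32, 141), (-26, 142), (-20, 140), (-14, 98), (-8, 111)]
-0.05 [(-116, 53), (-110, 48), (-104, 45), (-98, 43), (-92, 179), (-86, 134), (-80, 138), (-74, 135), (-68, 135), (-62, 135), (-56, 138), (-50, 137), (-44, 146), (-38, 109), (-32, 137), (-26, 140), (-20, 137), (-14, 127), (-8, 190)]
-0.015 [360.2 327.9]
0 [360.4 320.2]
0.015 [360.5 312.4]
0.03 [360.6 304.4]
0.05 [360.8 293.5]
[(280, [86, 57, 52]), (282, [89, 60, 57]), (284, [92, 61, 58]), (286, [94, 65, 62]), (288, [92, 62, 57]), (290, [89, 59, 56]), (292, [91, 56, 56]), (294, [88, 58, 54]), (296, [85, 54, 51]), (298, [82, 50, 51]), (300, [84, 54, 48]), (302, [86, 59, 55]), (304, [89, 60, 55]), (306, [90, 58, 54]), (308, [90, 57, 54]), (310, [91, 62, 60]), (312, [101, 79, 76]), (314, [96, 89, 91]), (316, [70, 68, 69]), (318, [79, 77, 75]), (320, [122, 114, 113]), (322, [141, 133, 130]), (324, [139, 131, 130])]
[(280, [85, 52, 51]), (282, [91, 65, 56]), (284, [88, 61, 55]), (286, [87, 56, 55]), (288, [92, 62, 60]), (290, [85, 57, 55]), (292, [90, 59, 57]), (294, [91, 63, 59]), (296, [91, 65, 60]), (298, [87, 56, 48]), (300, [90, 62, 57]), (302, [90, 62, 56]), (304, [89, 60, 55]), (306, [94, 61, 58]), (308, [93, 63, 60]), (310, [91, 60, 58]), (312, [91, 61, 56]), (314, [112, 97, 98]), (316, [99, 99, 97]), (318, [87, 87, 89]), (320, [83, 83, 84]), (322, [85, 82, 88]), (324, [83, 84, 84])]
```

The tip is roughly 1–4 mm above the flat leaf. I'll keep going gently.

arm_command(
  moves=[0,0,0.001,0,0,0,0.0015,0,0,0,0.002,0,0,0,0.002,0],
)

```text
time: 10.5
tool_pos: [0.4898, -0.2119, -0.0001]
ee_rot: [-3.141, 0.0, 0.267]
force: [0.4, 0.7, 0.0]
grip_width: 0.0006
gripper_force: 0.1
```

arm_command(
  moves=[0,0,0.0005,0,0,0,0.001,0,0,0,0.001,0],
)

```text
time: 10.8
tool_pos: [0.4899, -0.2119, -0.0003]
ee_rot: [3.141, 0.0, 0.267]
force: [-2.1, 1.3, 8.7]
grip_width: 0.0004
gripper_force: 4.5
```

I have contact at 8.7 N with the tip at the flat-leaf height, so the leaf is down on its stop. This also puts the true tip at TCP + 20 mm. I'll lift and go round to the peg's far side.

arm_command(
  moves=[0,0,-0.02,0,0,0,-0.06,0,0,0.01,-0.09,0,-0.004,0.04,-0.1,0,-0.004,0.07,-0.1,0,-0.004,0.08,-0.1,0,-0.004,0.08,-0.08,0,-0.004,0.08,-0.05,0,-0.004,0.08,-0.03,0,-0.004,0.08,-0.027,0],
)

```text
time: 11.8
tool_pos: [0.505, -0.2882, 0.023]
ee_rot: [-3.137, 0.004, 0.268]
force: [-0.9, 0.2, -0.5]
grip_width: 0.0006
gripper_force: 0.0
```

arm_command(
  moves=[0,0,0,0,0,0,0,0],
)

```text
time: 12.0
tool_pos: [0.5078, -0.2901, 0.0269]
ee_rot: [3.141, -0.001, 0.267]
force: [0.9, 0.1, -0.1]
grip_width: 0.0003
gripper_force: 0.0
```

```bash
python3 - <<'E'
from h import *; leafcheck(); armangle(1)
E
```

```text
t 12.0 tip menu mm [   0.3 -134.5] tipz 9.9 yaw 15.31 F menu [ 0.84 -0.14] -0.11 w 0.00031629253075928215
-0.065 [(-116, 42), (-110, 48), (-104, 42), (-98, 47), (-92, 215), (-86, 230), (-80, 137), (-74, 136), (-68, 140), (-62, 139), (-56, 134), (-50, 141), (-44, 231), (-38, 228), (-32, 229), (-26, 231), (-20, 212), (-14, 129), (-8, 178)]
-0.05 [(-116, 46), (-110, 40), (-104, 46), (-98, 44), (-92, 206), (-86, 224), (-80, 228), (-74, 133), (-68, 140), (-62, 137), (-56, 138), (-50, 138), (-44, 232), (-38, 211), (-32, 219), (-26, 228), (-20, 218), (-14, 130), (-8, 189)]
arm angle 0.108 y at x=0 -101.4 y at x=42 -106.0 2043
```

arm_command(
  moves=[0,-0.007,0.003,0,0,-0.013,0.003,0,-0.002,-0.019,0.003,0,-0.0035,-0.0245,0.003,0,-0.004,-0.03,0.003,0,-0.0045,-0.0345,0.003,0,-0.004,-0.04,0.003,0,-0.003,-0.045,0.003,0,0,-0.051,0.003,0,0.004,-0.057,0.003,0],
)

```text
time: 13.1
tool_pos: [0.4956, -0.2336, 0.0229]
ee_rot: [-3.141, 0.001, 0.267]
force: [-1.1, 0.1, -0.1]
grip_width: 0.0004
gripper_force: 0.3
```

```bash
cat >> h.py <<'E'
def peg():
    from plant import bot
    s=bot.snapshot("wrist"); C=Cam(s); o,R=menu()
    g=cv2.cvtColor(s["color"],cv2.COLOR_RGB2GRAY)
    for th in np.arange(0,1.6,.1):  # arm end / edges: brightness at points just off the arm on the black board, and on it
        d=np.array([-np.cos(th),np.sin(th)]); v=[]
        for r in (.012,.02,.028):
            q=C.P()@np.r_[o+R@(np.array([.042,-.104])+d*r),.034,1]; q=np.round(q[:2]/q[2]).astype(int)
            v.append(int(g[q[1],q[0]]) if 0<=q[1]<480 and 0<=q[0]<640 else -1)
        print(round(th,1),v,end="; ")
    print()
E
python3 - <<'E'
from h import *; where(); peg()
E
```

```text
t 13.1 tip menu mm [  3.4 -76.8] tipz 5.9 yaw 15.28 F menu [-1.08  0.36] -0.06 w 0.0004179939290499387
0.0 [41, 45, 40]; 0.1 [40, 41, 43]; 0.2 [44, 46, 42]; 0.3 [43, 42, 43]; 0.4 [42, 41, 37]; 0.5 [43, 43, 231]; 0.6 [36, 44, 231]; 0.7 [185, 44, 231]; 0.8 [229, 54, 233]; 0.9 [231, 231, 187]; 1.0 [232, 231, 229]; 1.1 [230, 229, 227]; 1.2 [230, 228, 231]; 1.3 [229, 234, 233]; 1.4 [233, 235, 178]; 1.5 [235, 213, 237];
```

The catch follows and is now at about 1.15 rad. I'll push on to the end stop.

arm_command(
  moves=[0.004,-0.003,0,0,0.007,-0.006,0,0,0.011,-0.009,0,0,0.015,-0.011,0,0,0.018,-0.013,0,0,0.021,-0.014,0,0,0.022,-0.015,0,0,0.022,-0.015,0,0],
)

```text
time: 13.95
tool_pos: [0.5124, -0.2145, 0.0229]
ee_rot: [3.141, 0.001, 0.266]
force: [-2.5, -3.5, 0.2]
grip_width: 0.0007
gripper_force: 1.7
```

arm_command(
  moves=[0.001,0,0,0,0.002,0,0,0,0.003,0,0,0,0.003,0,0,0],
)

```text
time: 14.35
tool_pos: [0.5128, -0.2143, 0.0226]
ee_rot: [-3.141, 0.006, 0.265]
force: [-9.9, -4.1, 5.9]
grip_width: 0.0003
gripper_force: 5.4
```

```bash
python3 - <<'E'
from h import *; where(); peg()
E
```

```text
t 14.35 tip menu mm [ 25.1 -62.7] tipz 5.6 yaw 15.19 F menu [-10.6   -1.38] 5.87 w 0.0002684868297373721
0.0 [39, 26, 36]; 0.1 [41, 20, 36]; 0.2 [35, 27, 38]; 0.3 [38, 39, 35]; 0.4 [41, 38, 30]; 0.5 [40, 42, 98]; 0.6 [42, 40, 155]; 0.7 [35, 37, 152]; 0.8 [43, 191, 153]; 0.9 [39, 38, 155]; 1.0 [40, 34, 157]; 1.1 [37, 40, 203]; 1.2 [40, 37, 231]; 1.3 [185, 40, 234]; 1.4 [230, 185, 231]; 1.5 [229, 232, 230];
```

The end stop is reached (10.6 N, finger at exactly the expected place). I'll back off, lift and retreat.

arm_command(
  moves=[-0.004,0,0,0,-0.012,0,0,0,-0.018,0,-0.01,0,-0.018,0,-0.045,0,-0.018,0,-0.09,0,-0.02,0,-0.13,0,-0.06,0.04,-0.15,0,-0.1,0.08,-0.15,0,-0.14,0.12,-0.15,0,-0.18,0.16,-0.15,0],
)

```text
time: 15.4
tool_pos: [0.3984, -0.3909, 0.1745]
ee_rot: [3.14, -0.002, 0.268]
force: [0.4, 0.5, 0.7]
grip_width: 0.0005
gripper_force: 0.0
```

arm_command(
  moves=[-0.04,0.04,0,0,-0.08,0.08,0,0,-0.11,0.11,0,0,-0.12,0.12,0,0,-0.12,0.12,0,0],
)

```text
time: 15.9
tool_pos: [0.3119, -0.54, 0.1734]
ee_rot: [3.14, 0.001, 0.261]
force: [0.3, -0.5, 0.1]
grip_width: 0.0002
gripper_force: 0.0
```

```bash
python3 - <<'E'
from h import *; where()
from plant import bot
o,R=menu()
for n in ("top","scene"):
    s=bot.snapshot(n); C=Cam(s); c=s["color"]; g=cv2.cvtColor(c,cv2.COLOR_RGB2GRAY)
    def b(x,y,z):
        q=C.P()@np.r_[o+R@np.array([x,y])/1e3,z/1e3,1]; q=np.round(q[:2]/q[2]).astype(int); return int(g[q[1],q[0]])
    print(n,"tab x=0",[(y,b(0,y,20)) for y in range(-104,-72,3)])
    print(" edge x=-30",[(y,b(-30,y,20)) for y in range(-104,-72,3)])
    print(" arm across y=-80",[(x,b(x,-80,34)) for x in range(24,64,4)]," across y=-92",[(x,b(x,-92,34)) for x in range(24,64,4)])
    print(" +y x=55 (under tab)",[(y,b(55,y,16)) for y in range(70,104,4)])
    if n=="top":
        old=cv2.cvtColor(np.load("top0.npz")["color"],cv2.COLOR_RGB2GRAY)
        for nm,r in (("glass",(165,230,385,445)),("tape",(275,345,210,282))):
            print(nm,"mean diff",cv2.absdiff(g,old)[r[0]:r[1],r[2]:r[3]].mean())
    # 3D: leaf free corner near (-75,-80,20) strongest corners
    k=cv2.goodFeaturesToTrack(g,1,.01,5)
E
```

```text
t 15.9 tip menu mm [-254.4 -324.1] tipz 156.4 yaw 14.97 F menu [ 0.15 -0.51] 0.13 w 0.00022898370744056353
top tab x=0 [(-104, 46), (-101, 54), (-98, 54), (-95, 58), (-92, 216), (-89, 251), (-86, 254), (-83, 254), (-80, 254), (-77, 254), (-74, 253)]
 edge x=-30 [(-104, 50), (-101, 53), (-98, 51), (-95, 51), (-92, 69), (-89, 192), (-86, 251), (-83, 247), (-80, 252), (-77, 253), (-74, 251)]
 arm across y=-80 [(24, 108), (28, 69), (32, 74), (36, 186), (40, 254), (44, 254), (48, 246), (52, 110), (56, 69), (60, 88)]  across y=-92 [(24, 55), (28, 37), (32, 48), (36, 219), (40, 254), (44, 254), (48, 253), (52, 157), (56, 53), (60, 54)]
 +y x=55 (under tab) [(70, 192), (74, 247), (78, 254), (82, 254), (86, 254), (90, 254), (94, 152), (98, 125), (102, 125)]
glass mean diff 1.633846153846154
tape mean diff 1.436904761904762
scene tab x=0 [(-104, 53), (-101, 53), (-98, 48), (-95, 128), (-92, 225), (-89, 223), (-86, 220), (-83, 218), (-80, 226), (-77, 216), (-74, 139)]
 edge x=-30 [(-104, 50), (-101, 50), (-98, 54), (-95, 53), (-92, 42), (-89, 53), (-86, 47), (-83, 113), (-80, 221), (-77, 221), (-74, 153)]
 arm across y=-80 [(24, 131), (28, 155), (32, 146), (36, 197), (40, 212), (44, 211), (48, 212), (52, 203), (56, 160), (60, 101)]  across y=-92 [(24, 50), (28, 109), (32, 144), (36, 171), (40, 219), (44, 215), (48, 179), (52, 106), (56, 72), (60, 71)]
 +y x=55 (under tab) [(70, 135), (74, 219), (78, 220), (82, 220), (86, 223), (90, 178), (94, 102), (98, 100), (102, 102)]
```

The tab's edge is at y = -92 at flat height in both views. The catch arm lies along +y at x ≈ 43, the under-leaf is in place, and the glass and tape haven't moved. Handing in.

```bash
python3 -c "
from plant import bot; print(bot.hand_in())"
```

```text
the job is handed in; nothing more can be done
None
```

The job is handed in at about 16 s: the leaf lies flat on the -y side, the catch is turned to its end stop over it, and the other leaf, glass and tape are where they were; before turning the leaf I nudged the catch back to 0 so the tab would clear it.

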